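Build up the pickle weights to the mark

ROBOT

A 7-joint arm with a two-finger parallel gripper is mounted at the origin on the work surface. World frame = base frame: x ahead of the robot, y to its left, z up, the work surface at z = 0. Lengths are in m, angles in degrees, forces in N, time in s.
With the tool pointing down it reaches from about 0.35 to 0.9 m from the base axis. Payload 7.2 kg.
Tool frame: the origin (TCP) lies midway between the tips of the shut fingers; the grasp point (between the pads) lies 19 mm behind it; z points along the fingers, y is the direction in which the jaws open and shut (so a half turn about z gives the same grasp; the last joint's range is limited). The gripper opens to 85 mm and grips with 20 to 120 N. Pads are 22 mm wide; open, the fingers measure 114 mm over their backs; the gripper's body (76 mm by 85 mm) begins 54 mm behind the grasp point. The pads swing forward as they close: fully open they stand 13 mm farther back than shut.
Start: joints at [-3.908, 23.554, -0.728, 91.456, 0.321, 64.991, -4.71], TCP at [0.625, -0, 0.231] pointing down, gripper open.
Joint ranges: [-169.25, 169.25], [-16.82, 113.86], [-84.01, 82.57], [7.8, 145.47], [-59.2, 239.2], [7.22, 106.19], [-163.78, 163.78]. Speed limits (degrees/s): [136.94, 136.94, 172.46, 172.46, 180, 180, 180].

INTERFACE

Orientations are given as [roll, pitch, yaw] about the fixed x, y, z axes, in that order (R = Rz(yaw) Ry(pitch) Rx(roll)).
In Python, from plant import manip gives the robot as it stands. The module is installed in compiled form; this text tells all that it offers.
- The arm moves only by the shell command python3 -m inch 'ROWS' [FORCE]. ROWS is JSON, a list of rows, each an object with "jaw": the closure, from 0 (fully open) to 1 (shut); "linear": the shift along the tool's x, y, z in mm, a list of three; "angular": the turn, a rotation vector about the tool's x, y, z in degrees, a list of three. In form: [{"jaw": jaw, "linear": [tx, ty, tz], "angular": [ax, ay, az]}, ...]. A call has 1 to 8 rows; each row is the pose to reach, as a shift and turn from the pose commanded when the call began, along the tool's axes at that moment; what a row does not reach only later rows make up. A row lasts 1/8 s, in which the tool goes at most 62.5 mm and 10.7 degrees, less where a joint would pass 70% of its speed; a pose out of reach is approached as far as the arm can. A call with a gripper value outside its range is refused whole. The fingers move at their own pace and stop on an object; FORCE is the grip in N (left out, the last holds). Time passes only in rows, so rows that repeat a pose let the fingers close. It gives the time, the measured TCP pose, the force and the opening at its end, in the units of the state.
- manip.observe(): the state, without advancing time (a new reading comes with each control period).
- manip.read_camera(name): name is "scene" or "side" or "wrist"; returns a dict with "frame" (384x512x3 uint8, blue, green, red), "fovy" (degrees; the focal length in pixels is half the picture's height over the tangent of half this angle, whatever the lens; pixels are square), "cx", "cy" (the principal point, pixels), "T" (4x4, takes a point from camera to world coordinates). Camera axes: x right, y down, z forward; pixel columns grow to the right and rows downward; lengths in m; the calibration is good to about 2 mm. A picture is of the moment at which its call begins. There is no depth.
- manip.sign_off(): hands the job in, once; it reports no verdict.
Trained networks look in a picture, given as the dict that the camera call returned (one of the last four; its "shot" number tells which), for a name from the list of things; names that differ only in an ending like _2 or _b are one class to them, and where a whole thing is asked for, a point or a joint stands for the part that bears it (a point fixed in the world has none). Each returns a list of dicts, best first, with "conf" (0 to 1); they miss things now and then, are a little off and sometimes report something else, mostly with a low value. They report only what shows in the picture. A call takes as long as a camera call.
- manip.look_for(picture, name): "position" ([x, y, z] in m, in world coordinates, good to about 4 mm: the middle of the surface that is visible of it).
- manip.cut_out(picture, name): "region" (384x512 bool, what is visible of it).
- manip.pinpoint(picture, name): "position" ([x, y, z] in m, in world coordinates, good to about 4 mm: a listed point, or the origin of a listed thing).
The state is a dict: "t": time; "joint_positions": joint angles; "qvel": joint speeds; "joint_efforts": joint torques, N m; "eef_pos": TCP position; "eef_rot": TCP orientation; "ft_force": force on the tool from outside, world axes, zero at the start; "moment": the same for the moment, N m; "finger_gap": finger opening in m.
Only numpy, scipy, OpenCV 4.12 (cv2) and the standard library are available. Lean on these libraries where they do the work, as an engineer would, in place of code of your own. Each camera call takes 0.05 s, during which the arm holds its last target. There are 200 camera calls.

TASK

One stoneware pickle weight is already lying in the slotted wooden holder in the drawer. Choose from the loose weights and stack them on it inside the holder, lowering each one in rather than letting it drop, until the top of the stack is level with the brass line; leave the weights you do not need lying flat on the drawer floor outside the holder. Do not disturb the jar, the pot, the sieve or the spoon.

Things in the scene. Friction and masses are not known exactly. Their poses are not given: they have to be found in the camera images.
- drawer: shallow open wooden drawer pulled out of a low cabinet, fixed; inside 430 mm (x) by 800 mm (y), walls 12 mm thick, rim 55 mm above the table. Origin: centre of the inside in plan, at the underside; the inner floor is 12 mm above the origin. x points from the robot to the cabinet, whose top is 87 mm above the table and starts 235 mm beyond the origin.
- holder: dark wooden tube upright on the drawer floor, fixed, bottomless (weights rest on the drawer floor), inner diameter 66, walls 8, 77 mm tall. Curved walls at its +x and -x; full-height slots 44 mm wide open to its +y and -y, for fingers closing along y. A gripper body does not fit in: put thick weights in first, held near their top. Origin: on its axis at drawer floor level, z up.
- holder_mark (a point): point on the holder's axis at the level of the middle of the brass line, a 4 mm high band round both walls, 72 mm above the drawer floor
- weight12_center (a point): centre (half-way up) of a plain white stoneware disc 60 mm in diameter and 12 mm thick, about 70 g, lying flat. One of the five discs (12, 18, 24, 30, 36 mm; drawn at random) starts in the holder, the other four on the drawer floor.
- weight18_center (a point): centre (half-way up) of a plain white stoneware disc 60 mm in diameter and 18 mm thick, about 110 g, lying flat. One of the five discs (12, 18, 24, 30, 36 mm; drawn at random) starts in the holder, the other four on the drawer floor.
- weight24_center (a point): centre (half-way up) of a plain white stoneware disc 60 mm in diameter and 24 mm thick, about 150 g, lying flat. One of the five discs (12, 18, 24, 30, 36 mm; drawn at random) starts in the holder, the other four on the drawer floor.
- weight30_center (a point): centre (half-way up) of a plain white stoneware disc 60 mm in diameter and 30 mm thick, about 190 g, lying flat. One of the five discs (12, 18, 24, 30, 36 mm; drawn at random) starts in the holder, the other four on the drawer floor.
- weight36_center (a point): centre (half-way up) of a plain white stoneware disc 60 mm in diameter and 36 mm thick, about 220 g, lying flat. One of the five discs (12, 18, 24, 30, 36 mm; drawn at random) starts in the holder, the other four on the drawer floor.
- jar: closed clear glass jar with a steel cap, 68 mm diameter, 110 mm tall, loose; origin: centre of its underside. Stands in the near right or the far left-centre of the drawer.
- pot: blue ceramic pot 72 mm diameter, 68 mm tall, loose, with a round cover standing open on its +x side (cover's top 141 mm above the origin, up to 57 mm out from the axis); origin: centre of its underside. It takes the other of the two places.
- sieve: small steel sieve, bowl 76 mm diameter and 34 mm tall, handle along its +x to 123 mm from the origin, loose; origin: centre of the bowl's underside
- tray: blue plastic tray 75 by 230 by 22 mm, long along y, fixed; origin: centre of its underside
- spoon: wooden spoon 190 mm long lying in the tray along the tray's y, loose; origin under its middle, its x along the spoon

How it is judged:
By the outcome, as a careful person would: the job done as asked, in the order asked, and still so for the second after the job is handed in, with the robot touching nothing.
It also fails if it takes over 58 s, if anything falls off the work surface, if the arm or the gripper's body presses on something with over 40 N, if the wrist force passes 120 N, or if a joint passes its speed limit or range.

## Working session

There is one attempt and no reset: what is moved stays moved. The work goes in short steps, Python scripts to look and compute and a shell command to move; the robot and the scene stay as the last step left them, time stands still between calls to the robot, and variables do not carry over. Pictures are saved under pics/ and viewed, about 8 in all and at most 12, crops included, and the job is handed in when it is done.

```bash
mkdir -p pics
cat > h.py <<'E'
from plant import manip
import cv2, numpy as np
def save(p,n): cv2.imwrite('pics/'+n+'.png',p['frame'])
def st():
    s=manip.observe(); print(s['t'],np.round(s['eef_pos'],4),np.round(s['eef_rot'],2),np.round(s['ft_force'],1),round(s['finger_gap'],4)); return s
E
python3 - <<'E'
from h import *
st()
names=['drawer','holder','holder_mark','weight12_center','weight18_center','weight24_center','weight30_center','weight36_center','jar','pot','sieve','tray','spoon']
ims=[]
for c in ['scene','side','wrist']:
    p=manip.read_camera(c); ims.append(p['frame'])
    print(c,p['fovy'],np.round(p['T'][:3,3],3),np.round(p['T'][:3,2],2))
    for n in names:
        r=manip.pinpoint(p,n)
        print(' ',n,[(np.round(d['position'],3).tolist(),round(d['conf'],2)) for d in r[:3]])
    save(p,c+'0')
E
```

```text
0.0 [ 0.6245 -0.      0.2304] [-1.7991e+02  1.0000e-02  9.0000e+01] [-0.3 -1.   0.5] 0.0851
scene 48.105680519520945 [1.207 0.533 0.749] [-0.6  -0.48 -0.64]
  drawer [([0.575, -0.018, 0.001], 0.93)]
  holder [([0.555, -0.044, 0.013], 0.96)]
  holder_mark [([0.553, -0.043, 0.088], 0.85)]
  weight12_center [([0.584, 0.153, 0.022], 0.79), ([0.552, -0.039, 0.026], 0.57)]
  weight18_center [([0.464, -0.323, 0.022], 0.68)]
  weight24_center [([0.552, -0.039, 0.024], 0.74)]
  weight30_center [([0.493, 0.299, 0.032], 0.79)]
  weight36_center [([0.609, -0.202, 0.028], 0.84)]
  jar [([0.425, -0.146, 0.012], 0.95)]
  pot [([0.74, -0.144, 0.014], 0.58), ([0.728, 0.077, 0.014], 0.57)]
  sieve [([0.628, 0.333, 0.013], 0.6)]
  tray [([0.739, -0.143, 0.011], 0.66)]
  spoon [([0.746, -0.138, 0.016], 0.66)]
side 56.64925239800918 [ 0.29  -0.379  0.688] [ 0.38  0.5  -0.78]
  drawer [([0.57, -0.016, 0.001], 0.6), ([0.616, -0.2, 0.031], 0.5)]
  holder [([0.556, -0.038, 0.012], 0.81)]
  holder_mark [([0.559, -0.042, 0.087], 0.63)]
  weight12_center [([0.585, 0.154, 0.023], 0.74)]
  weight18_center [([0.46
[... 379 characters left out ...]
0.018], 0.15)]
  spoon [([0.741, -0.146, 0.009], 0.76)]
wrist 62.73616164905048 [0.625 0.078 0.374] [-0.   -0.31 -0.95]
  drawer [([0.571, -0.016, -0.003], 0.78)]
  holder [([0.553, -0.04, 0.014], 0.6)]
  holder_mark [([0.554, -0.041, 0.087], 0.65)]
  weight12_center [([0.589, 0.157, 0.014], 0.62)]
  weight18_center []
  weight24_center [([0.557, -0.037, 0.025], 0.7)]
  weight30_center []
  weight36_center [([0.613, -0.199, 0.03], 0.55), ([0.74, -0.144, 0.01], 0.19)]
  jar [([0.428, -0.143, 0.013], 0.62)]
  pot [([0.724, 0.076, 0.013], 0.89), ([0.616, -0.199, 0.032], 0.64)]
  sieve [([0.74, -0.142, 0.012], 0.43)]
  tray [([0.743, -0.142, 0.012], 0.68)]
  spoon [([0.742, -0.143, 0.016], 0.7)]
```

View pics/scene0.png

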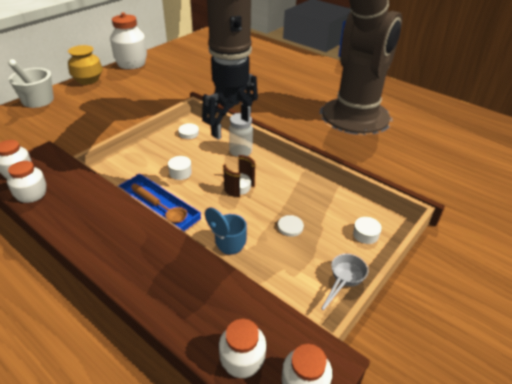

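View pics/side0.png

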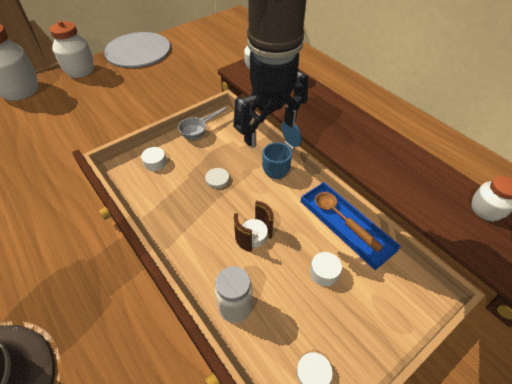

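```bash
cat >> h.py <<'E'
def K(p):
    f=192/np.tan(np.radians(p['fovy']/2)); return np.array([[f,0,p['cx']],[0,f,p['cy']],[0,0,1]])
def proj(p,X):
    T=np.linalg.inv(p['T']); c=(T[:3,:3]@np.asarray(X).T+T[:3,3:]); q=K(p)@c; return (q[:2]/q[2]).T
a=np.linspace(0,2*np.pi,60)
def cyl(p,x,y,h,z0=.012,r=.03):
    c=np.c_[x+r*np.cos(a),y+r*np.sin(a)]
    P=proj(p,np.r_[np.c_[c,0*a+z0],np.c_[c,0*a+z0+h]])
    m=np.zeros((384*4,512*4),np.uint8); cv2.fillConvexPoly(m,cv2.convexHull(np.round(P*4+1.5).astype(np.int32)),1); return m>0
def ray(p,u,v,z):
    d=p['T'][:3,:3]@np.linalg.inv(K(p))@[u,v,1]; o=p['T'][:3,3]; return o+d*(z-o[2])/d[2]
E
python3 - <<'E'
from h import *
from scipy.optimize import minimize
G={12:(.585,.154),18:(.465,-.324),30:(.492,.298),36:(.611,-.202)}
ps=[manip.read_camera(c) for c in ('scene','side','wrist')]
for n,g in G.items():
    ms=[]
    for p in ps:
        best=None
        for d in manip.cut_out(p,'weight%d_center'%n):
            ys,xs=np.nonzero(d['region']); u=proj(p,[[*g,.025]])[0]
            if np.hypot(xs.mean()-u[0],ys.mean()-u[1])<15: best=d;break
        if best is not None:
            m=cv2.resize(best['region'].astype(np.uint8)*255,None,fx=4,fy=4,interpolation=cv2.INTER_LINEAR)>127
            ms.append((p,m))
    for sub in ([m] for m in ms):
        f=lambda v:1-np.mean([(lambda c:(c&m).sum()/(c|m).sum())(cyl(p,v[0],v[1],v[2])) for p,m in sub])
        r=min((minimize(f,[*g,h],method='Nelder-Mead',options=dict(initial_simplex=[[*g,h],[g[0]+.006,g[1],h],[g[0],g[1]+.006,h],[*g,h+.006]],maxiter=60)) for h in (.014,.03)),key=lambda r:r.fun)
        print(n,sub[0][0]['shot'],np.round(r.x,4),round(r.fun,3))
def crop(p,x,y,s=28):
    u,v=proj(p,[[x,y,.05]])[0].astype(int); c=p['frame'][v-s:v+s,u-s:u+s]; return cv2.resize(c,(390,390),interpolation=cv2.INTER_CUBIC),(u-s,v-s)
cs=[crop(ps[0],.554,-.040),crop(ps[2],.554,-.04,45)]
print([c[1] for c in cs])
cv2.imwrite('pics/hold.png',np.hstack([c[0] for c in cs]))
save(ps[2],'w1')
E
```

```text
12 4 [0.5865 0.1495 0.0093] 0.039
12 5 [0.5865 0.1493 0.0122] 0.056
12 6 [0.5855 0.1502 0.0073] 0.014
18 4 [ 0.4653 -0.328   0.0138] 0.061
18 5 [ 0.4667 -0.3251  0.009 ] 0.02
30 4 [0.4887 0.298  0.0246] 0.039
30 5 [0.4916 0.2997 0.0285] 0.041
36 4 [ 0.6162 -0.2022  0.0319] 0.044
36 5 [ 0.6161 -0.2005  0.0321] 0.028
[(np.int64(210), np.int64(147)), (np.int64(147), np.int64(162))]
```

View pics/hold.png

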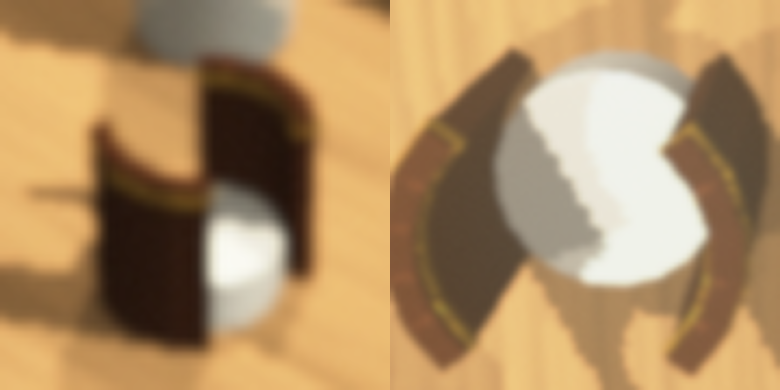

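Run:
```python
from h import *
from scipy.optimize import minimize
ps=[manip.read_camera(c) for c in ('scene','side','wrist')]
p=ps[2]
for q in [(437,122),(462,142),(467,338),(440,368),(690,128),(665,148),(672,360),(692,382)]:
    print(q,np.round(ray(p,147+(q[0]-390)/4.333,162+q[1]/4.333,.089),4))
def hold(p,x,y,yaw):
    m=np.zeros((384*4,512*4),np.uint8); t0=np.arccos(22/41)   
    for s in (0,np.pi):
        pts=[]
        b=np.arccos(22/33.); b=np.arcsin(22/33.)
        for t in np.linspace(-b,b,9):
            for r in (.033,.041):
                pts.append((r*np.cos(t+s+yaw)+x,r*np.sin(t+s+yaw)+y))
        P=np.array(pts).reshape(9,2,2)
        for i in range(8):
            Q=P[i:i+2].reshape(-1,2)
            X=np.r_[np.c_[Q,[.012]*4],np.c_[Q,[.089]*4]]
            cv2.fillConvexPoly(m,cv2.convexHull(np.round(proj(p,X)*4+1.5).astype(np.int32)),1)
    return m>0
# dark-pixel mask
sub=[]
for p in ps:
    r=manip.cut_out(p,'holder')
    if r: print(p['shot'],r[0]['conf'],r[0]['region'].sum()); sub.append((p,cv2.resize(r[0]['region'].astype(np.uint8)*255,None,fx=4,fy=4)>127))
def f(v,sub): 
    return 1-np.mean([(lambda c:(c&m).sum()/(c|m).sum())(hold(p,*v)) for p,m in sub])
for s in [[x] for x in sub]+[sub]:
    r=min((minimize(f,[.554,-.04,y0],args=(s,),method='Nelder-Mead',options=dict(initial_simplex=[[.554,-.04,y0],[.558,-.04,y0],[.554,-.036,y0],[.554,-.04,y0+.2]],maxiter=70)) for y0 in (-.4,0,.4)),key=lambda r:r.fun)
    print(len(s),np.round(r.x[:2],4),np.degrees(r.x[2]).round(1),r.fun.round(3))
v=r.x; o=[]
for p,s in ((ps[1],30),(ps[2],45)):
    im=cv2.resize(p['frame'],None,fx=4,fy=4,interpolation=cv2.INTER_CUBIC)
    for k,h in enumerate((.018,.024)):
        c=np.c_[v[0]+.03*np.cos(a),v[1]+.03*np.sin(a),0*a+.012+h]
        cv2.polylines(im,[np.round(proj(p,c)*4+1.5).astype(np.int32)],True,((0,0,255),(0,255,0))[k],1)
    cs,_=cv2.findContours(hold(p,*v).astype(np.uint8),cv2.RETR_LIST,cv2.CHAIN_APPROX_NONE); cv2.drawContours(im,cs,-1,(255,255,0),1)
    u=(proj(p,[[v[0],v[1],.05]])[0]*4).astype(int); s*=4
    o.append(cv2.resize(im[u[1]-s:u[1]+s,u[0]-s:u[0]+s],(390,390)))
cv2.imwrite('pics/fit.png',np.hstack(o))
```

```text
(437, 122) [ 0.5305 -0.0083  0.089 ]
(462, 142) [ 0.5355 -0.0129  0.089 ]
(467, 338) [ 0.5324 -0.0601  0.089 ]
(440, 368) [ 0.5255 -0.0678  0.089 ]
(690, 128) [ 0.5856 -0.0096  0.089 ]
(665, 148) [ 0.5799 -0.0142  0.089 ]
(672, 360) [ 0.5792 -0.0657  0.089 ]
(692, 382) [ 0.5836 -0.0713  0.089 ]
8 0.84 817
9 0.98 2699
1 [ 0.556  -0.0399] 3.2 0.131
1 [ 0.5544 -0.039 ] 3.0 0.111
2 [ 0.5549 -0.0401] 3.0 0.144
```

View pics/fit.png

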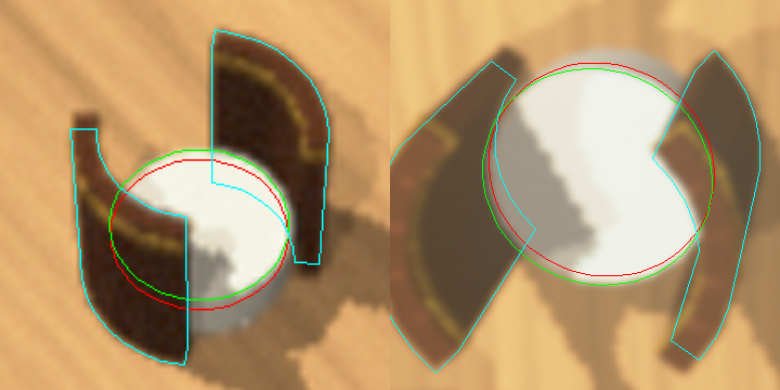

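```bash
python3 -m inch '[{"jaw":0,"linear":[-30,-2,0],"angular":[0,0,10]},{"jaw":0,"linear":[-60,-4,0],"angular":[0,0,20]},{"jaw":0,"linear":[-90,-6,0],"angular":[0,0,30]},{"jaw":0,"linear":[-120,-8,0],"angular":[0,0,40]},{"jaw":0,"linear":[-150,-10,0],"angular":[0,0,50]},{"jaw":0,"linear":[-180,-10.5,0],"angular":[0,0,60]},{"jaw":0,"linear":[-201,-10.5,0],"angular":[0,0,70]},{"jaw":0,"linear":[-201,-10.5,0],"angular":[0,0,80]}]' 60
python3 -m inch '[{"jaw":0,"linear":[0,0,0],"angular":[0,0,10]},{"jaw":0,"linear":[0,0,0],"angular":[0,0,10]},{"jaw":0,"linear":[0,0,0],"angular":[0,0,10]}]'
cat >> h.py <<'E'
def fitdisc(p,n,g,h,z0=.012):
    from scipy.optimize import minimize
    for d in manip.cut_out(p,'weight%d_center'%n):
        ys,xs=np.nonzero(d['region']); u=proj(p,[[*g,z0+h/2]])[0]
        if np.hypot(xs.mean()-u[0],ys.mean()-u[1])<25:
            m=cv2.resize(d['region'].astype(np.uint8)*255,None,fx=4,fy=4)>127
            f=lambda v:1-(lambda c:(c&m).sum()/(c|m).sum())(cyl(p,v[0],v[1],h,z0))
            r=minimize(f,g,method='Nelder-Mead',options=dict(initial_simplex=[[*g],[g[0]+.006,g[1]],[g[0],g[1]+.006]],maxiter=60))
            return np.round(r.x,4),round(r.fun,3)
E
python3 - <<'E'
from h import *
st()
p=manip.read_camera('wrist'); save(p,'w2')
for n in (36,30,18): print(n,[(np.round(d['position'],3).tolist(),round(d['conf'],2)) for d in manip.pinpoint(p,'weight%d_center'%n)])
for h in (.03,.036): print(fitdisc(p,36,(.614,-.201),h))
E
```

```text
t: 4.15
eef_pos: [0.6139, -0.2037, 0.2313]
eef_rot: [179.9, 0.0, 9.5]
ft_force: [-0.6, -0.2, -0.4]
finger_gap: 0.0855
t: 4.53
eef_pos: [0.6146, -0.2008, 0.2313]
eef_rot: [180.0, 0.0, 0.2]
ft_force: [0.0, -0.2, -0.5]
finger_gap: 0.0855
4.525 [ 0.6146 -0.2008  0.2313] [180.     0.     0.24] [ 0.  -0.2 -0.5] 0.0855
36 [([0.616, -0.199, 0.031], 0.94)]
30 []
18 [([0.462, -0.328, 0.018], 0.85), ([0.556, -0.037, 0.025], 0.7)]
(array([ 0.6138, -0.2003]), np.float64(0.018))
(array([ 0.6147, -0.2002]), np.float64(0.046))
```

View pics/w2.png

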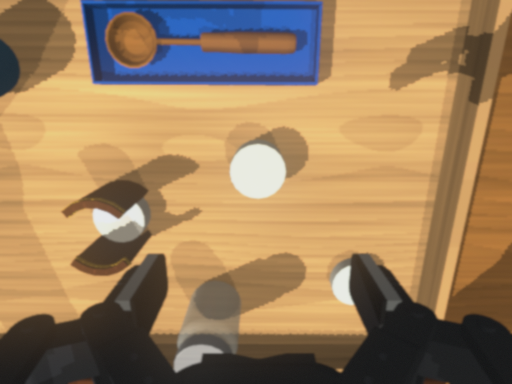

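```bash
python3 -m inch '[{"jaw":0,"linear":[0,0,40],"angular":[0,0,0]},{"jaw":0,"linear":[0,0,80],"angular":[0,0,0]},{"jaw":0,"linear":[0,0,120],"angular":[0,0,0]},{"jaw":0,"linear":[0,0,160],"angular":[0,0,0]},{"jaw":0,"linear":[0,0,190],"angular":[0,0,0]},{"jaw":0,"linear":[0,0,205],"angular":[0,0,0]},{"jaw":0,"linear":[0,0,214],"angular":[0,0,0]},{"jaw":0,"linear":[0,0,214],"angular":[0,0,0]}]' 40
python3 -m inch '[{"jaw":0.5,"linear":[0,0,0],"angular":[0,0,0]},{"jaw":0.5,"linear":[0,0,0],"angular":[0,0,0]},{"jaw":0.5,"linear":[0,0,0],"angular":[0,0,0]},{"jaw":0.5,"linear":[0,0,0],"angular":[0,0,0]},{"jaw":0.5,"linear":[0,0,0],"angular":[0,0,0]}]' 40
```

```text
t: 5.82
eef_pos: [0.6147, -0.2011, 0.0176]
eef_rot: [180.0, -0.0, 0.0]
ft_force: [-0.3, 0.5, 0.1]
finger_gap: 0.0858
t: 6.45
eef_pos: [0.6153, -0.2011, 0.0188]
eef_rot: [180.0, -0.1, 0.0]
ft_force: [-0.7, 1.0, 6.6]
finger_gap: 0.0588
```

```bash
python3 -m inch '[{"jaw":0.5,"linear":[0,0,-40],"angular":[0,0,0]},{"jaw":0.5,"linear":[0,0,-90],"angular":[0,0,0]},{"jaw":0.5,"linear":[0,0,-140],"angular":[0,0,0]},{"jaw":0.5,"linear":[-15,-40,-160],"angular":[0,0,0]},{"jaw":0.5,"linear":[-30,-80,-160],"angular":[0,0,0]},{"jaw":0.5,"linear":[-45,-120,-160],"angular":[0,0,0]},{"jaw":0.5,"linear":[-60,-161,-160],"angular":[0,0,0]},{"jaw":0.5,"linear":[-60,-161,-160],"angular":[0,0,0]}]' 40
python3 -m inch '[{"jaw":0.5,"linear":[0,0,0],"angular":[0,0,0]},{"jaw":0.5,"linear":[0,0,0],"angular":[0,0,0]}]'
python3 - <<'E'
from h import *
s=st()
p=manip.read_camera('wrist'); save(p,'w3')
print(fitdisc(p,36,s['eef_pos'][:2],.036,s['eef_pos'][2]-.007))
for n in ('weight36_center','weight24_center','holder','holder_mark'): print(n,[(np.round(d['position'],4).tolist(),round(d['conf'],2)) for d in manip.pinpoint(p,n)])
E
```

```text
t: 7.45
eef_pos: [0.5535, -0.0358, 0.1775]
eef_rot: [-179.9, 0.0, 0.3]
ft_force: [0.9, 0.9, -1.8]
finger_gap: 0.0588
t: 7.7
eef_pos: [0.5547, -0.0415, 0.1774]
eef_rot: [180.0, -0.0, -0.1]
ft_force: [-0.3, -0.9, -2.5]
finger_gap: 0.059
7.7 [ 0.5547 -0.0415  0.1774] [ 1.7997e+02 -2.0000e-02 -1.1000e-01] [-0.3 -0.9 -2.5] 0.059
(array([ 0.5541, -0.0419]), np.float64(0.048))
weight36_center [([0.5525, -0.0387, 0.0253], 0.63), ([0.5527, -0.0408, 0.1914], 0.57)]
weight24_center [([0.5553, -0.0396, 0.0226], 0.57)]
holder []
holder_mark []
```

View pics/w3.png

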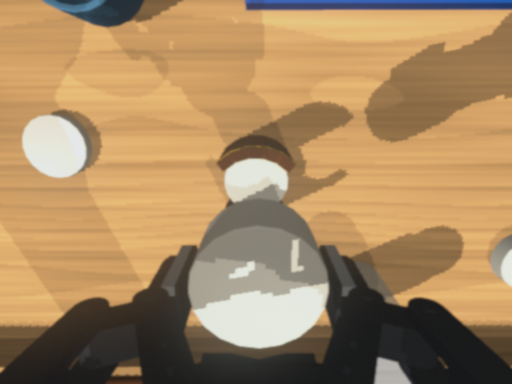

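```bash
python3 -m inch '[{"jaw":0.5,"linear":[0,0,25],"angular":[0,0,0]},{"jaw":0.5,"linear":[0,0,50],"angular":[0,0,0]},{"jaw":0.5,"linear":[0,0,70],"angular":[0,0,0]},{"jaw":0.5,"linear":[0,0,78],"angular":[0,0,0]},{"jaw":0.5,"linear":[0,0,78],"angular":[0,0,0]},{"jaw":0.5,"linear":[0,0,78],"angular":[0,0,0]}]'
python3 -m inch '[{"jaw":0.5,"linear":[0,0,3],"angular":[0,0,0]},{"jaw":0.5,"linear":[0,0,6],"angular":[0,0,0]},{"jaw":0.5,"linear":[0,0,9],"angular":[0,0,0]},{"jaw":0.5,"linear":[0,0,12],"angular":[0,0,0]},{"jaw":0.5,"linear":[0,0,15],"angular":[0,0,0]}]'
```

```text
t: 8.75
eef_pos: [0.5551, -0.0401, 0.1001]
eef_rot: [-180.0, -0.1, -0.0]
ft_force: [-0.3, 0.2, -2.1]
finger_gap: 0.0587
t: 9.38
eef_pos: [0.5545, -0.04, 0.0841]
eef_rot: [180.0, 0.0, -0.0]
ft_force: [0.9, 0.4, -3.2]
finger_gap: 0.0585
```

Run:
```python
from h import *
s=st()
ps=[manip.read_camera(c) for c in ('wrist','scene','side')]
o=[]
for p,k in zip(ps,(48,32,32)):
    u,v=proj(p,[[.555,-.04,.09]])[0].astype(int); v=min(v,384-k)
    o.append(cv2.resize(p['frame'][max(0,v-k):v+k,u-k:u+k],(260,260),interpolation=cv2.INTER_CUBIC))
cv2.imwrite('pics/ins1.png',np.hstack(o))
```

```text
9.375 [ 0.5545 -0.04    0.0841] [180.   0.  -0.] [ 0.9  0.4 -3.2] 0.0585
```

View pics/ins1.png

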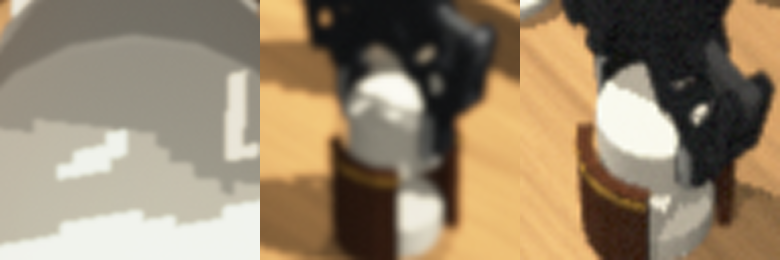

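The disc (middle and right crops) is centred between the walls just inside the rim, with no contact force. I'll keep lowering.

```bash
python3 -m inch '[{"jaw":0.5,"linear":[0,0,6],"angular":[0,0,0]},{"jaw":0.5,"linear":[0,0,12],"angular":[0,0,0]},{"jaw":0.5,"linear":[0,0,18],"angular":[0,0,0]},{"jaw":0.5,"linear":[0,0,24],"angular":[0,0,0]},{"jaw":0.5,"linear":[0,0,30],"angular":[0,0,0]},{"jaw":0.5,"linear":[0,0,35],"angular":[0,0,0]},{"jaw":0.5,"linear":[0,0,37],"angular":[0,0,0]},{"jaw":0.5,"linear":[0,0,37],"angular":[0,0,0]}]'
python3 -m inch '[{"jaw":0.5,"linear":[0,0,1],"angular":[0,0,0]},{"jaw":0.5,"linear":[0,0,2],"angular":[0,0,0]},{"jaw":0.5,"linear":[0,0,2],"angular":[0,0,0]}]'
```

```text
t: 10.52
eef_pos: [0.5545, -0.04, 0.0472]
eef_rot: [180.0, 0.0, 0.0]
ft_force: [0.1, 0.2, -2.7]
finger_gap: 0.0586
t: 10.9
eef_pos: [0.5545, -0.04, 0.0453]
eef_rot: [-180.0, -0.0, -0.0]
ft_force: [-0.3, -0.6, -2.6]
finger_gap: 0.0592
```

```bash
python3 -m inch '[{"jaw":0.5,"linear":[0,0,1],"angular":[0,0,0]},{"jaw":0.5,"linear":[0,0,1.5],"angular":[0,0,0]},{"jaw":0.5,"linear":[0,0,1.5],"angular":[0,0,0]}]'
python3 -m inch '[{"jaw":0.5,"linear":[0,0,0.5],"angular":[0,0,0]},{"jaw":0.5,"linear":[0,0,1],"angular":[0,0,0]},{"jaw":0.5,"linear":[0,0,1],"angular":[0,0,0]}]'
```

```text
t: 11.28
eef_pos: [0.5545, -0.04, 0.0438]
eef_rot: [180.0, 0.0, -0.0]
ft_force: [-1.1, -0.4, -2.2]
finger_gap: 0.0587
t: 11.65
eef_pos: [0.5545, -0.04, 0.0428]
eef_rot: [-180.0, -0.0, -0.0]
ft_force: [0.5, 0.3, -2.4]
finger_gap: 0.059
```

```bash
for i in 1; do python3 -m inch '[{"jaw":0.5,"linear":[0,0,0.5],"angular":[0,0,0]},{"jaw":0.5,"linear":[0,0,1],"angular":[0,0,0]},{"jaw":0.5,"linear":[0,0,1],"angular":[0,0,0]}]'; done
python3 -m inch '[{"jaw":0.5,"linear":[0,0,0.5],"angular":[0,0,0]},{"jaw":0.5,"linear":[0,0,1],"angular":[0,0,0]},{"jaw":0.5,"linear":[0,0,1],"angular":[0,0,0]}]'
```

```text
t: 12.02
eef_pos: [0.5545, -0.04, 0.0427]
eef_rot: [-180.0, -0.0, -0.0]
ft_force: [-3.9, 0.1, 9.4]
finger_gap: 0.059
t: 12.4
eef_pos: [0.5546, -0.04, 0.0427]
eef_rot: [-180.0, -0.0, -0.0]
ft_force: [-7.8, 1.0, 20.1]
finger_gap: 0.0588
```

```bash
python3 -m inch '[{"jaw":0.5,"linear":[0,0,-1.8],"angular":[0,0,0]},{"jaw":0.15,"linear":[0,0,-1.8],"angular":[0,0,0]},{"jaw":0,"linear":[0,0,-1.8],"angular":[0,0,0]},{"jaw":0,"linear":[0,0,-1.8],"angular":[0,0,0]},{"jaw":0,"linear":[0,0,-1.8],"angular":[0,0,0]},{"jaw":0,"linear":[0,0,-20],"angular":[0,0,0]},{"jaw":0,"linear":[0,0,-60],"angular":[0,0,0]},{"jaw":0,"linear":[0,0,-120],"angular":[0,0,0]}]'
python3 -m inch '[{"jaw":0,"linear":[5,-30,-40],"angular":[0,0,0]},{"jaw":0,"linear":[15,-80,-40],"angular":[0,0,0]},{"jaw":0,"linear":[25,-130,-40],"angular":[0,0,0]},{"jaw":0,"linear":[31,-175,-40],"angular":[0,0,0]},{"jaw":0,"linear":[31,-191,-40],"angular":[0,0,0]},{"jaw":0,"linear":[31,-191,-40],"angular":[0,0,0]},{"jaw":0,"linear":[31,-191,-40],"angular":[0,0,0]}]'
python3 - <<'E'
from h import *
s=st()
p=manip.read_camera('wrist'); save(p,'w4')
print(fitdisc(p,12,(.586,.151),.010),fitdisc(p,12,(.586,.151),.016))
for n in ('weight12_center','weight36_center','pot'): print(n,[(np.round(d['position'],4).tolist(),round(d['conf'],2)) for d in manip.pinpoint(p,n)])
E
```

```text
t: 13.4
eef_pos: [0.5535, -0.0401, 0.162]
eef_rot: [180.0, 0.1, -0.0]
ft_force: [0.8, 0.5, -0.3]
finger_gap: 0.0852
t: 14.28
eef_pos: [0.5856, 0.1488, 0.2013]
eef_rot: [179.9, -0.0, -0.1]
ft_force: [-0.6, 0.2, -0.6]
finger_gap: 0.0854
14.275 [0.5856 0.1488 0.2013] [ 1.7995e+02 -3.0000e-02 -1.3000e-01] [-0.6  0.2 -0.6] 0.0854
(array([0.5861, 0.1502]), np.float64(0.029)) (array([0.5869, 0.1502]), np.float64(0.065))
weight12_center [([0.5877, 0.1546, 0.0151], 0.87)]
weight36_center [([0.5548, -0.0376, 0.0551], 0.65)]
pot [([0.726, 0.0808, 0.0117], 0.63)]
```

View pics/w4.png

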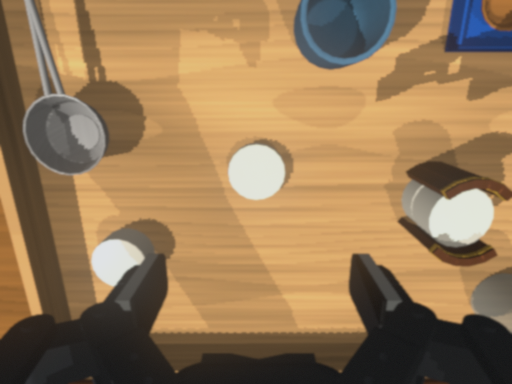

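```bash
python3 -m inch '[{"jaw":0,"linear":[1,0,40],"angular":[0,0,0]},{"jaw":0,"linear":[1,0,80],"angular":[0,0,0]},{"jaw":0,"linear":[1,0,120],"angular":[0,0,0]},{"jaw":0,"linear":[1,0,150],"angular":[0,0,0]},{"jaw":0,"linear":[1,0,175],"angular":[0,0,0]},{"jaw":0,"linear":[1,0,187],"angular":[0,0,0]},{"jaw":0,"linear":[1,0,190],"angular":[0,0,0]},{"jaw":0,"linear":[1,0,190],"angular":[0,0,0]}]' 40
python3 -m inch '[{"jaw":0.2,"linear":[0,0,0],"angular":[0,0,0]},{"jaw":0.5,"linear":[0,0,0],"angular":[0,0,0]},{"jaw":0.5,"linear":[0,0,0],"angular":[0,0,0]},{"jaw":0.5,"linear":[0,0,0],"angular":[0,0,0]},{"jaw":0.5,"linear":[0,0,0],"angular":[0,0,0]}]' 40
```

```text
t: 15.58
eef_pos: [0.587, 0.151, 0.0115]
eef_rot: [-180.0, -0.1, -0.0]
ft_force: [0.4, -0.0, -0.6]
finger_gap: 0.0854
t: 16.2
eef_pos: [0.5871, 0.1512, 0.0122]
eef_rot: [-180.0, -0.1, -0.0]
ft_force: [-1.6, -0.5, 7.4]
finger_gap: 0.0582
```

```bash
python3 -m inch '[{"jaw":0.5,"linear":[0,0,-40],"angular":[0,0,0]},{"jaw":0.5,"linear":[0,0,-90],"angular":[0,0,0]},{"jaw":0.5,"linear":[0,0,-140],"angular":[0,0,0]},{"jaw":0.5,"linear":[-8,40,-140],"angular":[0,0,0]},{"jaw":0.5,"linear":[-16,90,-140],"angular":[0,0,0]},{"jaw":0.5,"linear":[-24,140,-140],"angular":[0,0,0]},{"jaw":0.5,"linear":[-32,180,-140],"angular":[0,0,0]},{"jaw":0.5,"linear":[-32,191,-140],"angular":[0,0,0]}]'
python3 -m inch '[{"jaw":0.5,"linear":[0,0,0],"angular":[0,0,0]},{"jaw":0.5,"linear":[0,0,0],"angular":[0,0,0]}]'
python3 - <<'E'
from h import *
s=st()
p=manip.read_camera('wrist'); save(p,'w5')
print(fitdisc(p,12,s['eef_pos'][:2],.012,s['eef_pos'][2]))
for n in ('weight12_center','weight36_center','holder','holder_mark'): print(n,[(np.round(d['position'],4).tolist(),round(d['conf'],2)) for d in manip.pinpoint(p,n)])
E
```

```text
t: 17.2
eef_pos: [0.5538, -0.0434, 0.1514]
eef_rot: [180.0, -0.0, -0.3]
ft_force: [0.1, 0.7, -1.0]
finger_gap: 0.0576
t: 17.45
eef_pos: [0.5548, -0.0382, 0.1508]
eef_rot: [-180.0, -0.0, 0.1]
ft_force: [-0.0, 0.7, -0.8]
finger_gap: 0.0577
17.45 [ 0.5548 -0.0382  0.1508] [-1.7995e+02 -1.0000e-02  1.2000e-01] [-0.   0.7 -0.8] 0.0577
(array([ 0.5538, -0.0385]), np.float64(0.065))
weight12_center [([0.5544, -0.0338, 0.1553], 0.94)]
weight36_center [([0.5579, -0.0398, 0.055], 0.91)]
holder []
holder_mark []
```

View pics/w5.png

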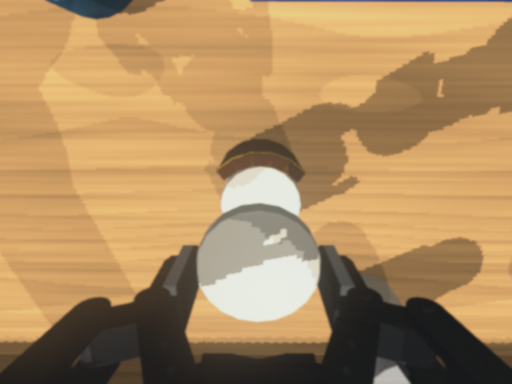

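```bash
python3 -m inch '[{"jaw":0.5,"linear":[0,0,20],"angular":[0,0,0]},{"jaw":0.5,"linear":[0,0,40],"angular":[0,0,0]},{"jaw":0.5,"linear":[0,0,54],"angular":[0,0,0]},{"jaw":0.5,"linear":[0,0,56],"angular":[0,0,0]},{"jaw":0.5,"linear":[0,0,56],"angular":[0,0,0]},{"jaw":0.5,"linear":[0,0,56],"angular":[0,0,0]}]'
python3 -m inch '[{"jaw":0.5,"linear":[0,0,3],"angular":[0,0,0]},{"jaw":0.5,"linear":[0,0,6],"angular":[0,0,0]},{"jaw":0.5,"linear":[0,0,9],"angular":[0,0,0]},{"jaw":0.5,"linear":[0,0,10],"angular":[0,0,0]},{"jaw":0.5,"linear":[0,0,10],"angular":[0,0,0]}]'
```

```text
t: 18.5
eef_pos: [0.555, -0.0401, 0.0955]
eef_rot: [-180.0, -0.1, -0.0]
ft_force: [-0.7, 0.3, -0.6]
finger_gap: 0.0578
t: 19.12
eef_pos: [0.5544, -0.0401, 0.0847]
eef_rot: [180.0, 0.0, -0.0]
ft_force: [0.0, 0.0, -2.3]
finger_gap: 0.0575
```

```bash
python3 -m inch '[{"jaw":0.5,"linear":[0,0,2],"angular":[0,0,0]},{"jaw":0.5,"linear":[0,0,4],"angular":[0,0,0]},{"jaw":0.5,"linear":[0,0,6],"angular":[0,0,0]},{"jaw":0.5,"linear":[0,0,8],"angular":[0,0,0]},{"jaw":0.5,"linear":[0,0,10],"angular":[0,0,0]},{"jaw":0.5,"linear":[0,0,11],"angular":[0,0,0]},{"jaw":0.5,"linear":[0,0,11],"angular":[0,0,0]}]'
python3 -m inch '[{"jaw":0.5,"linear":[0,0,0.5],"angular":[0,0,0]},{"jaw":0.5,"linear":[0,0,1],"angular":[0,0,0]},{"jaw":0.5,"linear":[0,0,1],"angular":[0,0,0]}]'
```

```text
t: 20.0
eef_pos: [0.5545, -0.04, 0.0737]
eef_rot: [180.0, 0.0, -0.0]
ft_force: [-0.1, 0.7, -0.8]
finger_gap: 0.0578
t: 20.38
eef_pos: [0.5545, -0.04, 0.0728]
eef_rot: [-180.0, 0.0, 0.0]
ft_force: [0.1, 0.2, -0.8]
finger_gap: 0.0579
```

```bash
python3 -m inch '[{"jaw":0.5,"linear":[0,0,0.5],"angular":[0,0,0]},{"jaw":0.5,"linear":[0,0,1],"angular":[0,0,0]},{"jaw":0.5,"linear":[0,0,1],"angular":[0,0,0]}]'
python3 -m inch '[{"jaw":0.5,"linear":[0,0,0.2],"angular":[0,0,0]},{"jaw":0.5,"linear":[0,0,0.5],"angular":[0,0,0]},{"jaw":0.5,"linear":[0,0,0.5],"angular":[0,0,0]}]'
```

```text
t: 20.75
eef_pos: [0.5546, -0.04, 0.0723]
eef_rot: [-180.0, -0.0, -0.0]
ft_force: [-2.5, -0.5, 5.7]
finger_gap: 0.0584
t: 21.12
eef_pos: [0.5546, -0.04, 0.0722]
eef_rot: [-180.0, -0.0, -0.0]
ft_force: [-4.0, 0.3, 10.8]
finger_gap: 0.0581
```

Contact came at TCP z 0.0722, as predicted for 24+36+12. Releasing and retreating.

```bash
python3 -m inch '[{"jaw":0.5,"linear":[0,0,-0.8],"angular":[0,0,0]},{"jaw":0.15,"linear":[0,0,-0.8],"angular":[0,0,0]},{"jaw":0,"linear":[0,0,-0.8],"angular":[0,0,0]},{"jaw":0,"linear":[0,0,-0.8],"angular":[0,0,0]},{"jaw":0,"linear":[0,0,-0.8],"angular":[0,0,0]},{"jaw":0,"linear":[0,0,-20],"angular":[0,0,0]},{"jaw":0,"linear":[0,0,-60],"angular":[0,0,0]},{"jaw":0,"linear":[0,0,-110],"angular":[0,0,0]}]'
python3 -m inch '[{"jaw":0,"linear":[-40,0,-40],"angular":[0,0,0]},{"jaw":0,"linear":[-80,0,-60],"angular":[0,0,0]},{"jaw":0,"linear":[-100,0,-60],"angular":[0,0,0]},{"jaw":0,"linear":[-100,0,-60],"angular":[0,0,0]},{"jaw":0,"linear":[-100,0,-60],"angular":[0,0,0]}]'
python3 - <<'E'
from h import *
s=st()
ps=[manip.read_camera(c) for c in ('wrist','scene','side')]
o=[]
for p,k in zip(ps,(48,32,32)):
    im=cv2.resize(p['frame'],None,fx=4,fy=4,interpolation=cv2.INTER_CUBIC)
    u,v=(proj(p,[[.555,-.04,.06]])[0]*4).astype(int); k*=4
    u=np.clip(u,k,2048-k); v=np.clip(v,k,1536-k)
    o.append(cv2.resize(im[v-k:v+k,u-k:u+k],(260,260)))
    print(p['shot'])
    for n in ('weight12_center','weight18_center','weight30_center','weight36_center','holder_mark','jar','pot','sieve','spoon'):
        print(' ',n,[(np.round(d['position'],3).tolist(),round(d['conf'],2)) for d in manip.pinpoint(p,n)[:2]])
cv2.imwrite('pics/fin.png',np.hstack(o)); save(ps[2],'side9')
E
```

```text
t: 22.12
eef_pos: [0.5537, -0.04, 0.1816]
eef_rot: [180.0, 0.1, -0.0]
ft_force: [0.4, 0.1, -0.0]
finger_gap: 0.0856
t: 22.75
eef_pos: [0.4552, -0.0399, 0.2414]
eef_rot: [-180.0, -0.0, 0.0]
ft_force: [-0.2, 0.2, -0.0]
finger_gap: 0.0853
22.75 [ 0.4552 -0.0399  0.2414] [-1.8e+02 -4.0e-02  1.0e-02] [-0.2  0.2 -0. ] 0.0853
17
  weight12_center [([0.554, -0.039, 0.076], 0.78), ([0.425, -0.141, 0.01], 0.29)]
  weight18_center [([0.464, -0.327, 0.019], 0.56)]
  weight30_center []
  weight36_center []
  holder_mark []
  jar [([0.428, -0.141, 0.012], 0.84)]
  pot []
  sieve []
  spoon []
18
  weight12_center [([0.553, -0.039, 0.08], 0.59)]
  weight18_center [([0.46, -0.328, 0.02], 0.6)]
  weight30_center [([0.491, 0.297, 0.031], 0.72), ([0.554, -0.042, 0.085], 0.64)]
  weight36_center [([0.552, -0.041, 0.055], 0.53)]
  holder_mark [([0.553, -0.042, 0.085], 0.71)]
  jar [([0.426, -0.144, 0.012], 0.82)]
  pot [([0.728, 0.079, 0.012], 0.77)]
  sieve [([0.628, 0.333, 0.01], 0.79)]
  spoon [([0.747, -0.142, 0.015], 0.75), ([0.577, -0.016, 0.001], 0.24)]
19
  weight12_center [([0.555, -0.039, 0.079], 0.92)]
  weight18_center [([0.432, -0.145, 0.011], 0.72), ([0.465, -0.323, 0.022], 0.63)]
  weight30_center [([0.491, 0.303, 0.025], 0.92)]
  weight36_center [([0.554, -0.04, 0.052], 0.53), ([0.742, -0.143, 0.013], 0.29)]
  holder_mark [([0.554, -0.041, 0.086], 0.81)]
  jar [([0.431, -0.143, 0.013], 0.56)]
  pot [([0.724, 0.085, 0.014], 0.68)]
  sieve []
  spoon [([0.742, -0.144, 0.013], 0.79)]
```

View pics/fin.png

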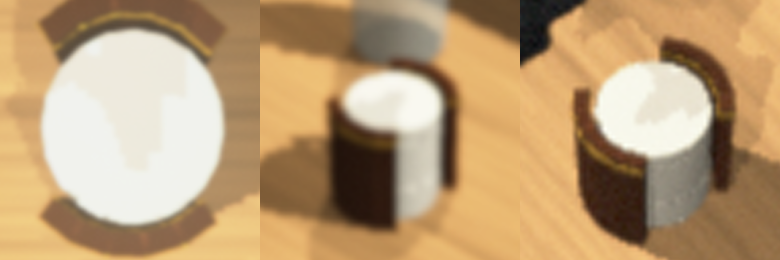

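View pics/side9.png

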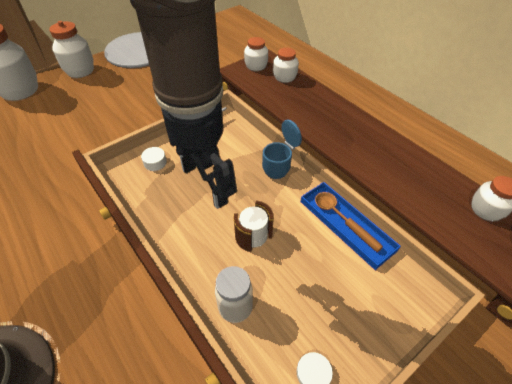

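The stack is flat and level with the brass band. The two unused weights (154,158 and 315,370) lie flat on the drawer floor, and everything else is where it was. I'll hand it in.

```bash
python3 -c "
from h import *
st(); print(manip.sign_off())"
```

```text
24.25 [ 0.4545 -0.04    0.2413] [-180.    0.   -0.] [-0.2  0.   0.9] 0.0857
the job is handed in; nothing more can be done
None
```

The stack is in the holder and level with the brass line: the weight already there was the 24 mm one, and I lowered the 36 mm and then the 12 mm weight onto it (24 + 36 + 12 = 72 mm). I set both down until they touched (about 20 N and 11 N), then released them. The job was handed in at about 24 s.

**Stack height:** the tool heights at contact matched 24 mm and 60 mm of stack below each weight, to within about 0.5 mm. In the last pictures the top weight lies flat, level with the brass band. The network put its centre at 76–80 mm above the table, where 78 mm is expected.

**Everything else:** the 18 mm and 30 mm weights still lie flat on the drawer floor. The jar, pot, sieve and spoon showed no movement beyond measuring error.

**Checks that disagreed:**
- My outline fits of the loose weights came out about 3–7 mm too thin, so I went by their order, the network's labels and the contact heights.
- The holder's yaw came out as +3° from one fit and −3° from another, so I treated it as 0.
- The networks gave a few false low-confidence or duplicate reports. In the final side view the sieve was not found because the arm hid it, but the scene camera found it in its original place.

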